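# Unbolt the trial-lens tray and draw it out by its lip

## Robot

A 6-joint arm with a two-finger parallel gripper is mounted at the origin on a cart in front of the work surface, level with it; the furniture and walls round the work are solid. World frame = base frame: x ahead of the robot, y to its left, z up, the work surface at z = 0. Lengths are in m, angles in rad, forces in N, time in s.
With the tool pointing down it reaches from about 0.3 to 0.875 m from the base axis. Payload 6.4 kg.
Tool frame: the origin (TCP) lies at the very end of the fingers, on their centre line; the grasp point (between the pads) lies 19 mm behind it; x points along the fingers, y is the direction in which the jaws open and shut, and the axes are right-handed (so a half turn about x gives the same grasp; the last joint's range is limited). The gripper opens to 85 mm and grips with 20 to 120 N. Pads are 22 mm wide; open, the fingers measure 114 mm over their backs; the gripper's body (76 mm by 85 mm) begins 54 mm behind the grasp point. The pads swing forward as they close: fully open they stand 13 mm farther back than shut.
Start: joints at [0.996, 0.181, 1.607, -0, 1.354, -0.206], TCP at [0.207, 0.536, 0.231] pointing down, gripper open.
Joint ranges: [-2.99, 2.99], [-0.89, 2.07], [0.3, 2.58], [-1.14, 4.28], [0, 2.63], [-3.12, 3.12]. Speed limits (rad/s): [2.57, 2.57, 3.01, 3.14, 3.14, 3.14].

## Interface

Orientations are given as [roll, pitch, yaw] about the fixed x, y, z axes, in that order (R = Rz(yaw) Ry(pitch) Rx(roll)).
In Python, from bench import telemetry, imaging, r gives the robot as it stands.
- The arm moves only by the tool jog_arm, never from a script. Its argument "steps" is a list of rows, each an object of numbers: "x", "y", "z": the shift along the tool's x, y, z in mm; "rx", "ry", "rz": the turn, a rotation vector about the tool's x, y, z in degrees; "claw": the finger opening in mm, from 0 to 85.4. In form: [{"x": .., "y": .., "z": .., "rx": .., "ry": .., "rz": .., "claw": ..}, ...]. A call has 1 to 8 rows; each row shifts and turns the pose as measured when the row begins, along the tool's axes as they then stand; what a row does not reach is not made up. A row lasts 1/8 s, in which the tool goes at most 62.5 mm and 10.7 degrees, less where a joint would pass 70% of its speed; a pose out of reach is approached as far as the arm can. A call is refused whole if a number of a shift passes 62.5 or a number of a turn 10.7, either way. A call with a gripper value outside its range is refused whole. The fingers move at their own pace and stop on an object; "squeeze" is the grip in N (left out, the last holds). Time passes only in rows, so rows that do not move let the fingers close. It gives the time, the measured TCP pose, the force and the opening at its end, in the units of the state.
- telemetry.sense(): the state, without advancing time (a new reading comes with each control period).
- imaging.read_camera(name): name is "scene" or "side" or "wrist"; returns the picture (400x640x3 uint8, red, green, blue); there is no depth.
- imaging.camera_model(name): a dict with "K" (3x3 intrinsics, pixels), "R" (3x3) and "t" (3): a world point X has camera coordinates R X + t; the wrist camera has in their place "tool_from_camera" (4x4, takes a point from camera to tool coordinates, whose origin is the TCP and whose axes are the tool frame's). Camera axes: x right, y down, z forward; pixel columns grow to the right and rows downward; lengths in m; the calibration is good to about 2 mm. A picture is of the moment at which its call begins: read the wrist's pose just before it. camera_model takes no time and is no camera call.
- r.sign_off(): hands the job in, once; it reports no verdict.
The state is a dict: "time": time; "qpos": joint angles; "qd": joint speeds; "effort": joint torques, N m; "tool_pos": TCP position; "orientation": TCP orientation; "contact_force": force on the tool from outside, world axes, zero at the start; "ft_torque": the same for the moment, N m; "grip_width": finger opening in m.
Only numpy, scipy, OpenCV 4.12 (cv2) and the standard library are available. Lean on these libraries where they do the work, as an engineer would, in place of code of your own. Each camera call takes 0.05 s, during which the arm holds its last target.

## Task

The trial-lens set has just come back to the desk with its trays bolted for carrying. On the unit whose tray holds the round lenses, push the bolt's thumb tab right back to its stop, then hook a fingertip behind the lip at the front of that tray and draw it fully out, the loose lens lying in it. Grip nothing - do not take the tab or the tray's front between the fingers - and leave the other unit bolted and shut, and the bottles and magnifier standing where they are.

Things in the scene. Friction and masses are not known exactly. Their poses are not given: they have to be found in the camera images.
- lens_unit: LENS unit: its tray holds round trial lenses in 3 rows. White metal, 200 (x) x 150 (y) x 60 mm high, fixed; origin under its centre, front = its -x, left = +y. A top plate 60 high covers it from x = +5 mm (right-hand 22 mm: +38) to the back and carries the bolt: rod along y at x = +20, 70 high, in two guides 77 high at y = -40 and +48. Ahead of the plate the tray is open.
- lens_tray (a joint): Travel of the lens tray along its runners, m. 0 = fully in; it slides out along the unit's -x up to a stop at 0.095 (fully out). Friction about 3 N; it stays where left. While the bolt is across it moves only some 4 mm.
- lens_lip (a point): Middle of the lens tray's front lip, top edge (40 mm above the desk); moves with the tray. The lip is an upright plate 140 mm along y; its top 5 mm are a hem whose inner face lies 1.5 mm to the unit's +x of this point. Behind it: a finger space free 48 mm along +x and 130 along y, floor 10 mm above the desk, then a wall 26 high and the lenses (tops under 60 high).
- lens_bolt (a joint): Travel of the lens unit's bolt, m. 0 = fully across (locked), 0.030 = right back at its stop; it slides to the unit's +y (left) and stays where left; friction about 2 N. Its rod leaves the tray's staple (at y = -70 to -61 mm, at the right, top 86 high) from about 0.011 on.
- lens_tab (a point): Middle of the top edge of the bolt's upright thumb tab, on its right (-y) face (moves with the bolt). The tab is a plate 20 mm wide along x and 6 thick along y, rising from 74 to 100 mm above the desk, 23 mm higher than the guides (77) beside it; push its right face towards +y.
- lens_front: White front panel of the lens tray (3 mm thick, 146 x 31 mm), outside of the lip; its top is 37 mm above the desk, 3 mm lower than the lip. Fixed to the tray; origin as the unit's when the tray is in.
- lens_tab_back: Left (+y) half of the lens bolt's thumb tab, 3 mm thick, touched only by a hand that grips the tab or pushes it to lock. Origin on the bolt's rod at the unit's middle (y = 0) when the bolt is across.
- loose_lens: One loose trial lens, a metal-rimmed disc of 38 mm with a tab, 53 long, 9 thick, lying flat in the middle row of the lens tray just behind the finger space. Origin at the middle of its underside. It rides with the tray.
- kit_unit: The other unit, same housing, size, frame, bolt and tray, but its tray holds a carton, round tins, a loupe and a battery; fixed to the desk, to be left shut. Origin under its centre.
- kit_tray (a joint): Travel of the other tray, m; 0 = fully in. It stays in.
- kit_bolt (a joint): Travel of the other unit's bolt, m; 0 = fully across. It stays across.
- loupe: Black stand magnifier, 36 mm across, 26 high, standing loose on the lens unit's top plate towards the back. Origin under its centre.
- gel: White gel bottle, 44 mm across, 85 high, standing loose on the desk at the left. Origin under its centre.
- drops: Drop bottle, 27 mm across, 68 high, standing loose on the desk at the right. Origin under its centre.
There are look-alikes about, which are no part of the job. Leave any blue look-alike of the gel alone.

How it is judged:
By the outcome, as a careful person would: the job done as asked, in the order asked, and still so for the second after the job is handed in, with the robot touching nothing.
It also fails if it takes over 40 s, if anything falls off the work surface, if the arm or the gripper's body presses on something with over 40 N, if the wrist force passes 120 N, or if a joint passes its speed limit or range.

## Working session

There is one attempt and no reset: what is moved stays moved. The work goes in short steps, Python scripts to look and compute and a tool call to move; the robot and the scene stay as the last step left them, time stands still between calls to the robot, and variables do not carry over. Pictures are saved under pics/ and viewed, and the job is handed in when it is done.

Besides the shell and the picture viewer there is one more tool, called after "Emit:" as name([rows], argument=value, ...), one row to a line, values as JSON. jog_arm: Moves the arm, as the interface text tells. Its arguments: {"type":"object","properties":{"steps":{"type":"array","items":{"type":"object","properties":{"x":{"type":"number"},"y":{"type":"number"},"z":{"type":"number"},"rx":{"type":"number"},"ry":{"type":"number"},"rz":{"type":"number"},"claw":{"type":"number"}}}},"squeeze":{"type":"number"}},"required":["steps"]}

```bash
mkdir -p pics; ls
python3 - <<'E'
from bench import telemetry, imaging, r
import cv2, numpy as np
s=telemetry.sense(); print(s)
for n in ("scene","side","wrist"):
    im=imaging.read_camera(n); cv2.imwrite(f"pics/{n}0.png",im[:,:,::-1])
    print(n,imaging.camera_model(n))
E
```

```text
pics
{'time': 0.0, 'qpos': array([ 9.95660846e-01,  1.81523348e-01,  1.60803948e+00,  3.54447727e-06,
        1.35382718e+00, -2.06306701e-01]), 'qd': array([ 0.00099669,  0.00147204, -0.00107372,  0.00092709,  0.00091094,
        0.00062363]), 'effort': array([ 8.36137897e-04, -4.44853091e+01, -3.51345563e+01, -1.67261069e-04,
        8.90046969e-03, -1.83922744e-06]), 'tool_pos': array([0.20696738, 0.53584355, 0.23037891]), 'orientation': array([-1.77902808,  1.56899897, -2.14785762]), 'contact_force': array([-0.8543042 , -0.61748126,  0.30877213]), 'ft_torque': array([ 0.03816459, -0.02217993,  0.01785429]), 'grip_width': 0.08521841627398491}
scene {'K': array([[507.01439353,   0.        , 321.07397702],
       [  0.        , 507.01439353, 198.28846608],
       [  0.        ,   0.        ,   1.        ]]), 'R': array([[-0.81276602, -0.58211262,  0.02358603],
       [-0.2969318 ,  0.3790753 , -0.87643221],
       [ 0.50124137, -0.71933776, -0.48094727]]), 't': array([0.48848256, 0.23184101, 1.18571608])}
side {'K': array([[418.68995009,   0.        , 321.06174855],
       [  0.        , 418.68995009, 199.63214484],
       [  0.        ,   0.        ,   1.        ]]), 'R': array([[-0.99974603,  0.00466504,  0.02204803],
       [-0.01364801,  0.65319975, -0.75706262],
       [-0.01793349, -0.75717126, -0.65297019]]), 't': array([0.56445671, 0.04093853, 1.24981551])}
wrist {'K': array([[331.09810031,   0.        , 321.0548653 ],
       [  0.        , 331.09810031, 205.01510015],
       [  0.        ,   0.        ,   1.        ]]), 'tool_from_camera': array([[ 6.03026170e-04, -2.75303544e-01,  9.61357163e-01,
        -1.42174991e-01],
       [ 9.99999563e-01,  8.52541228e-04, -3.83123254e-04,
         9.42316245e-04],
       [-7.14121427e-04,  9.61356974e-01,  2.75303938e-01,
        -6.91984271e-02],
       [ 0.00000000e+00,  0.00000000e+00,  0.00000000e+00,
         1.00000000e+00]])}
```

View pics/scene0.png

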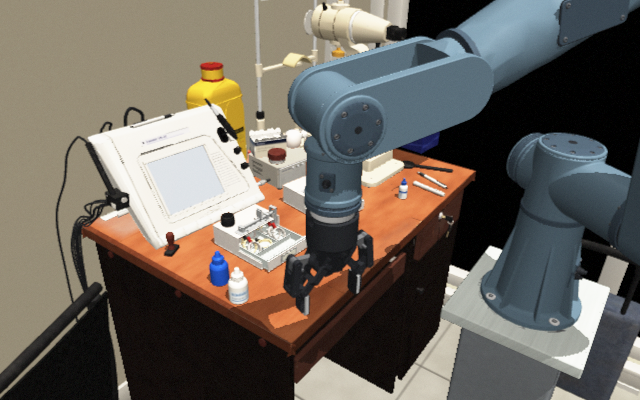

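View pics/side0.png

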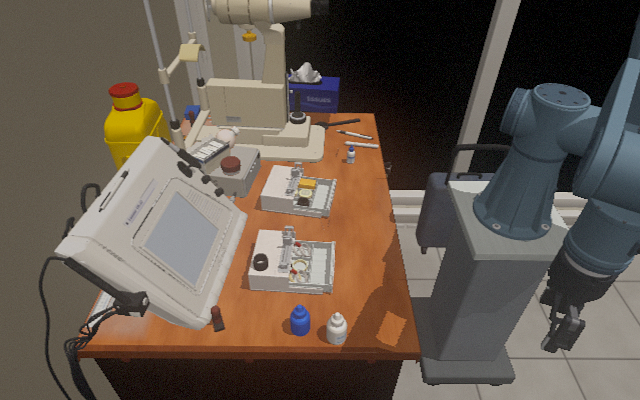

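View pics/wrist0.png

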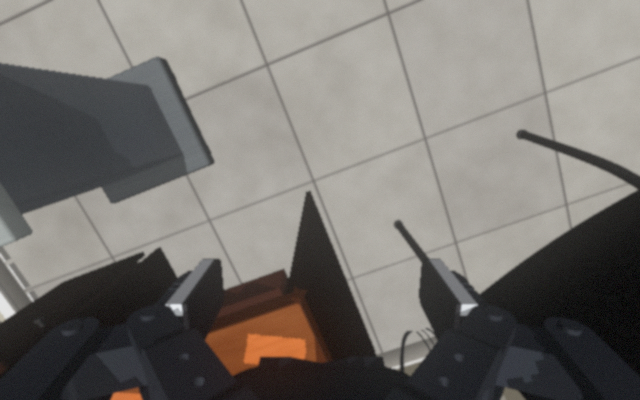

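Run:
```python
import cv2
a=cv2.imread("pics/side0.png")
cv2.imwrite("pics/side_c1.png",cv2.resize(a[215:305,235:350],None,fx=6.5,fy=6.5,interpolation=cv2.INTER_CUBIC))
cv2.imwrite("pics/side_c2.png",cv2.resize(a[155:230,245:350],None,fx=7,fy=7,interpolation=cv2.INTER_CUBIC))
b=cv2.imread("pics/scene0.png")
cv2.imwrite("pics/scene_c1.png",cv2.resize(b[170:310,190:320],None,fx=4.2,fy=4.2,interpolation=cv2.INTER_CUBIC))
```

```text
(no output)
```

View pics/side_c1.png

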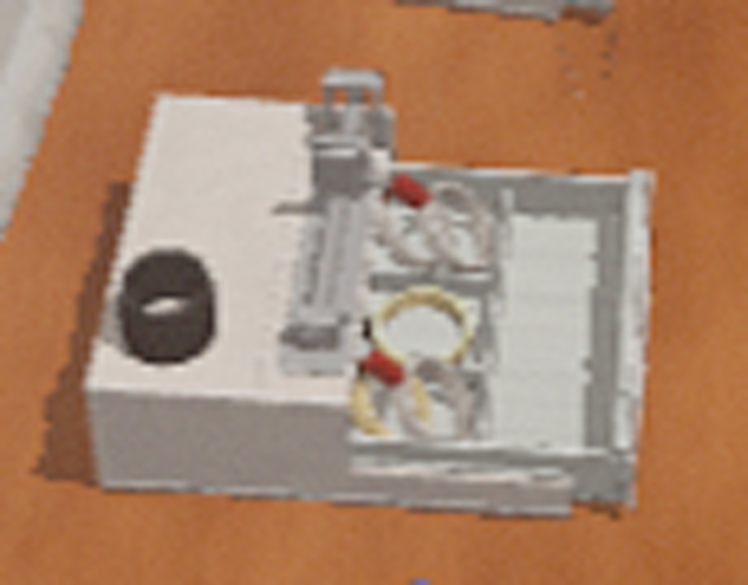

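View pics/side_c2.png

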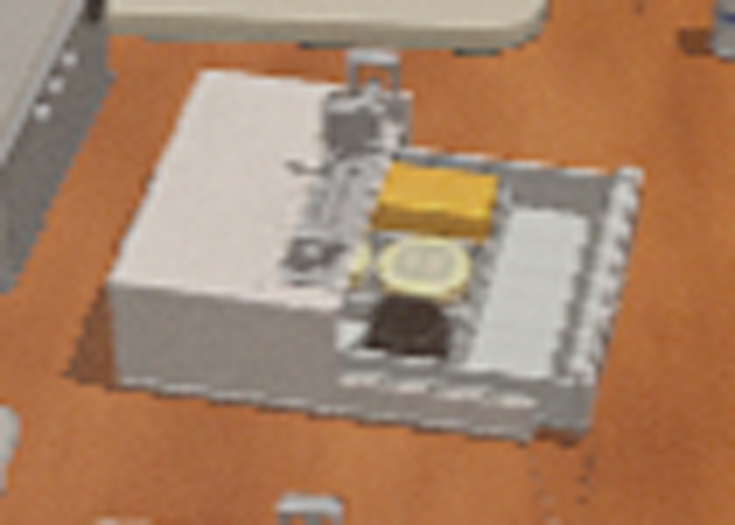

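View pics/scene_c1.png

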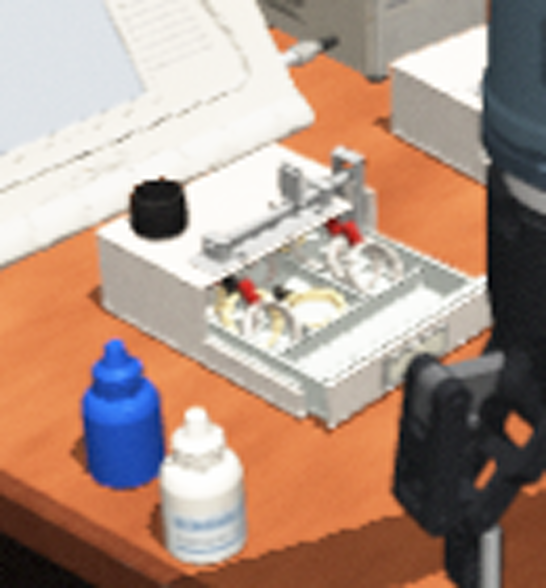

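```bash
cat > h.py <<'E'
from bench import telemetry, imaging, r
import numpy as np, cv2
from scipy.spatial.transform import Rotation as Ro
def cam(n,s=None):
    c=imaging.camera_model(n)
    if 'R' in c: return c['K'],c['R'],-c['R'].T@c['t']
    T=np.eye(4); T[:3,:3]=Ro.from_euler('xyz',s['orientation']).as_matrix(); T[:3,3]=s['tool_pos']
    W=T@c['tool_from_camera']; return c['K'],W[:3,:3].T,W[:3,3]
def onplane(C,u,v,z):
    K,R,o=C; d=R.T@np.linalg.solve(K,[u,v,1]); return o+d*(z-o[2])/d[2]
def proj(C,X):
    K,R,o=C; p=K@(R@(np.asarray(X)-o)); return p[:2]/p[2]
def tool(s): return Ro.from_euler('xyz',s['orientation']).as_matrix()
def unit(c,yaw,p): 
    return np.array([c[0]+np.cos(yaw)*p[0]-np.sin(yaw)*p[1],c[1]+np.sin(yaw)*p[0]+np.cos(yaw)*p[1],p[2]])
E
python3 - <<'E'
from h import *
C=cam('side'); print('side cam',C[2])
f=lambda u,v:(235+u/6.5,215+v/6.5)
for n,u,v,z in [('BL',90,388,.06),('BR',160,97,.06),('FL',352,400,.06),('BLb',100,488,0),('lipR',648,175,.04),('lipL',622,455,.04),('tabtopL',315,143,.1),('tabtopR',370,143,.1),('lens',425,325,.03),('loupe',165,350,.06)]:
    print(n,np.round(onplane(C,*f(u,v),z),4))
s=telemetry.sense(); R=tool(s); print(R.round(3))
C=cam('scene')
g=lambda u,v:(190+u/4.2,170+v/4.2)
for n,u,v,z in [('BL',100,237,.06),('BR',275,143,.06),('FL',205,287,.06),('BLb',105,305,0),('lipL',318,385,.04),('tabtop',292,163,.1),('loupe',158,230,.06)]:
    print(n,np.round(onplane(C,*g(u,v),z),4))
E
```

```text
side cam [0.58728564 0.91695014 0.83464014]
BL [0.7359 0.2905 0.06  ]
BR [0.7265 0.1427 0.06  ]
FL [0.6417 0.2947 0.06  ]
BLb [0.7378 0.2893 0.    ]
lipR [0.5307 0.1634 0.04  ]
lipL [0.5442 0.3025 0.04  ]
tabtopL [0.6591 0.2059 0.1   ]
tabtopR [0.6386 0.2056 0.1   ]
lens [0.6178 0.234  0.03  ]
loupe [0.7109 0.2726 0.06  ]
[[-0.001  0.361  0.933]
 [-0.001  0.933 -0.361]
 [-1.    -0.001 -0.   ]]
BL [0.7338 0.2942 0.06  ]
BR [0.7285 0.1403 0.06  ]
FL [0.644  0.2956 0.06  ]
BLb [0.7456 0.2849 0.    ]
lipL [0.5445 0.3088 0.04  ]
tabtop [0.6545 0.2044 0.1   ]
loupe [0.7116 0.2666 0.06  ]
```

Candidates for "the unit":
- Near unit at side (293,262): trays with round rimmed lenses, and the black magnifier on its plate. It has round gold and silver rims with red tabs in 3 rows, so this is the lens unit.
- Far unit at side (298,190): orange carton, tin and black loupe. This is the kit unit, to be left alone.
- The white gel bottle is at side (337,328), its blue look-alike at (300,320), and the drops at (351,154).

The close crops agree with this choice. Next I'll move above the lens unit with the fingers shut and look again.

```bash
cat >> h.py <<'E'
def plan(target,yaw=None,n=8):
    """rows to world target; yaw = desired world yaw (rad) of tool z axis, tool pointing down"""
    s=telemetry.sense(); R=tool(s); p=s['tool_pos'].copy()
    if yaw is None: yaw=np.arctan2(R[1,2],R[0,2])
    Rd=np.column_stack([[0,0,-1],[-np.sin(yaw),np.cos(yaw),0],[np.cos(yaw),np.sin(yaw),0]])
    print('pose',p.round(4),'zyaw',np.degrees(np.arctan2(R[1,2],R[0,2])).round(2))
    rv=Ro.from_matrix(R.T@Rd).as_rotvec()
    d=(np.asarray(target)-p)/n
    for k in range(n):
        Rk=R@Ro.from_rotvec(rv*k/n).as_matrix()
        print(k,'xyz mm',(Rk.T@d*1e3).round(1),'rot',np.degrees(rv/n).round(2))
E
python3 - <<'E'
from h import *
plan([0.555,0.215,0.25],np.radians(-3.5),n=10)
E
```

```text
pose [0.207  0.536  0.2306] zyaw -21.13
0 xyz mm [ -1.9 -17.4  44. ] rot [-1.76 -0.    0.01]
1 xyz mm [ -1.9 -18.7  43.5] rot [-1.76 -0.    0.01]
2 xyz mm [ -1.9 -20.1  42.9] rot [-1.76 -0.    0.01]
3 xyz mm [ -1.9 -21.4  42.2] rot [-1.76 -0.    0.01]
4 xyz mm [ -1.9 -22.7  41.6] rot [-1.76 -0.    0.01]
5 xyz mm [ -1.9 -23.9  40.8] rot [-1.76 -0.    0.01]
6 xyz mm [ -1.9 -25.2  40.1] rot [-1.76 -0.    0.01]
7 xyz mm [ -1.9 -26.4  39.3] rot [-1.76 -0.    0.01]
8 xyz mm [ -1.9 -27.6  38.5] rot [-1.76 -0.    0.01]
9 xyz mm [ -1.9 -28.8  37.6] rot [-1.76 -0.    0.01]
```

Emit:
jog_arm([
  {"x": -2,"y": -17,"z": 44,"rx": -1.8,"claw": 0},
  {"x": -2,"y": -19,"z": 43,"rx": -1.8,"claw": 0},
  {"x": -2,"y": -20,"z": 43,"rx": -1.8,"claw": 0},
  {"x": -2,"y": -21,"z": 42,"rx": -1.8,"claw": 0},
  {"x": -2,"y": -23,"z": 42,"rx": -1.8,"claw": 0},
  {"x": -2,"y": -24,"z": 41,"rx": -1.8,"claw": 0},
  {"x": -2,"y": -25,"z": 40,"rx": -1.8,"claw": 0},
  {"x": -2,"y": -26,"z": 39,"rx": -1.8,"claw": 0},
], squeeze=40)

```text
invalid input at $.steps[0]: expected keys x, y, z, rx, ry, rz, claw
```

Run:
```python
from h import *
plan([0.555,0.215,0.25],np.radians(-3.5),n=4)
```

```text
pose [0.207  0.536  0.2306] zyaw -21.13
0 xyz mm [ -4.8 -43.5 110.1] rot [-4.41 -0.01  0.02]
1 xyz mm [ -4.8 -51.8 106.4] rot [-4.41 -0.01  0.02]
2 xyz mm [ -4.8 -59.8 102.1] rot [-4.41 -0.01  0.02]
3 xyz mm [ -4.8 -67.5  97.2] rot [-4.41 -0.01  0.02]
```

All keys are required in each row.

Emit:
jog_arm([
  {"x": -2,"y": -17,"z": 44,"rx": -1.8,"ry": 0,"rz": 0,"claw": 0},
  {"x": -2,"y": -19,"z": 43,"rx": -1.8,"ry": 0,"rz": 0,"claw": 0},
  {"x": -2,"y": -20,"z": 43,"rx": -1.8,"ry": 0,"rz": 0,"claw": 0},
  {"x": -2,"y": -21,"z": 42,"rx": -1.8,"ry": 0,"rz": 0,"claw": 0},
  {"x": -2,"y": -23,"z": 42,"rx": -1.8,"ry": 0,"rz": 0,"claw": 0},
  {"x": -2,"y": -24,"z": 41,"rx": -1.8,"ry": 0,"rz": 0,"claw": 0},
  {"x": -2,"y": -25,"z": 40,"rx": -1.8,"ry": 0,"rz": 0,"claw": 0},
  {"x": -2,"y": -26,"z": 39,"rx": -1.8,"ry": 0,"rz": 0,"claw": 0},
], squeeze=40)

```text
time: 1.15
tool_pos: [0.4916, 0.276, 0.2445]
orientation: [-2.464, 1.566, -2.567]
contact_force: [-0.1, 0.5, -0.7]
grip_width: 0.0004
```

Run:
```python
from h import *
plan([0.555,0.215,0.25],np.radians(-3.5),n=4)
```

```text
pose [0.4916 0.276  0.2445] zyaw -5.86
0 xyz mm [ -1.4 -13.6  17.3] rot [-0.59 -0.05  0.04]
1 xyz mm [ -1.4 -13.7  17.2] rot [-0.59 -0.05  0.04]
2 xyz mm [ -1.4 -13.9  17. ] rot [-0.59 -0.05  0.04]
3 xyz mm [ -1.4 -14.1  16.9] rot [-0.59 -0.05  0.04]
```

Emit:
jog_arm([
  {"x": -2,"y": -27,"z": 34,"rx": -1.2,"ry": 0,"rz": 0,"claw": 0},
  {"x": -2,"y": -28,"z": 34,"rx": -1.2,"ry": 0,"rz": 0,"claw": 0},
  {"x": 0,"y": 0,"z": 0,"rx": 0,"ry": 0,"rz": 0,"claw": 0},
  {"x": 0,"y": 0,"z": 0,"rx": 0,"ry": 0,"rz": 0,"claw": 0},
])

```text
time: 1.65
tool_pos: [0.5573, 0.2101, 0.2469]
orientation: [-2.654, 1.564, -2.718]
contact_force: [0.3, 0.0, -0.1]
grip_width: 0.0002
```

Run:
```python
from h import *
s=telemetry.sense(); print(s['tool_pos'],s['orientation'],s['qd'].round(3))
im=imaging.read_camera('wrist')[:,:,::-1]; cv2.imwrite('pics/w1.png',im)
np.save('w1.npy',np.r_[s['tool_pos'],s['orientation']])
C=cam('wrist',s); print(C[2])
v=im.copy()
for p in [(-.1,.075,.06),(.005,.075,.06),(.1,.075,.06),(.1,-.075,.06),(.02,-.02,.1),(-.097,0,.04),(-.097,.07,.04),(-.097,-.07,.04)]:
    q=proj(C,unit((.6315,.223),np.radians(-3.5),p)); print(p,q.round(1))
cv2.imwrite('pics/w1c.png',cv2.resize(im[100:400,120:520],None,fx=2,fy=2,interpolation=cv2.INTER_CUBIC))
im=imaging.read_camera('side')[:,:,::-1]; cv2.imwrite('pics/s1.png',cv2.resize(im[130:310,220:460],None,fx=3.3,fy=3.3,interpolation=cv2.INTER_CUBIC))
```

```text
[0.55729298 0.21013742 0.24686065] [-2.65431697  1.56379672 -2.71792401] [-0.017  0.01  -0.007 -0.006 -0.004 -0.006]
[0.48944001 0.21561881 0.38946283]
(-0.1, 0.075, 0.06) [414.3 155.6]
(0.005, 0.075, 0.06) [407.1 253.5]
(0.1, 0.075, 0.06) [401.4 329.6]
(0.1, -0.075, 0.06) [271.5 329.5]
(0.02, -0.02, 0.1) [318.4 284.6]
(-0.097, 0, 0.04) [337.6 156.2]
(-0.097, 0.07, 0.04) [404.2 156.1]
(-0.097, -0.07, 0.04) [271.2 156.3]
```

View pics/w1c.png

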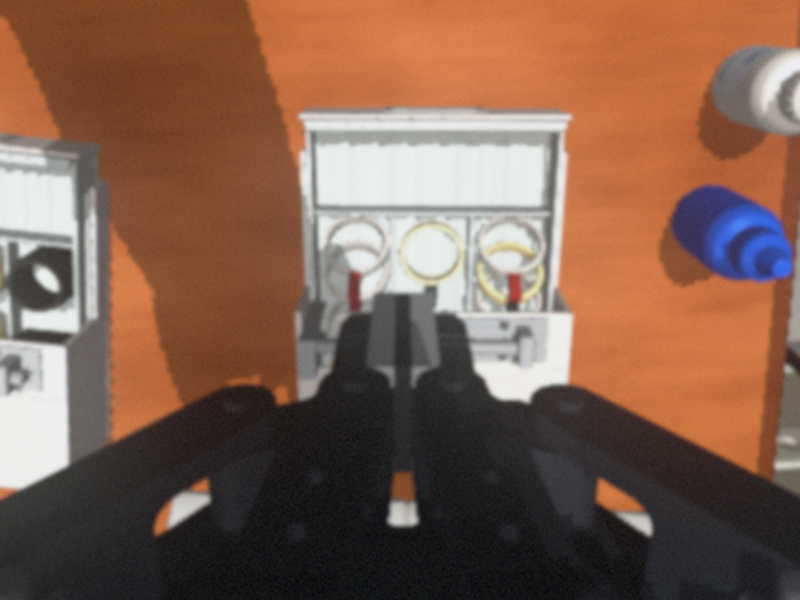

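View pics/s1.png

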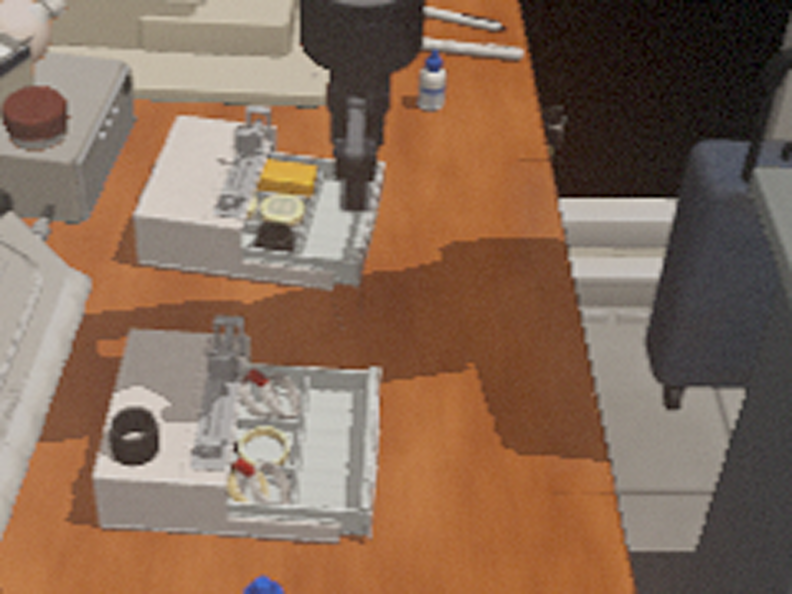

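The wrist view shows the lens unit squared to the tool. Its lip ends are at about (271,158) and (405,158), within 2–3 px of my prediction. The bolt's tab is hidden behind the fingers, so next I'll go to the right of it, above the guide.

Run:
```python
from h import *
w=np.load('w1.npy'); s=dict(tool_pos=w[:3],orientation=w[3:]); C=cam('wrist',s)
print(onplane(C,271,158.5,.04),onplane(C,405,158.5,.04))
t=unit((.6315,.223),np.radians(-3.5),(.02,-.045,.14)); print(t)
plan(t,np.radians(-3.5),4)
```

```text
[0.53271756 0.15864448 0.04      ] [0.54152219 0.29962147 0.04      ]
[0.64871551 0.17686296 0.14      ]
pose [0.5571 0.2106 0.2471] zyaw -3.58
0 xyz mm [26.7 -6.9 23.5] rot [-0.02 -0.08  0.05]
1 xyz mm [26.7 -6.9 23.5] rot [-0.02 -0.08  0.05]
2 xyz mm [26.7 -7.  23.5] rot [-0.02 -0.08  0.05]
3 xyz mm [26.7 -7.  23.4] rot [-0.02 -0.08  0.05]
```

Emit:
jog_arm([
  {"x": 27,"y": -7,"z": 24,"rx": 0,"ry": -0.1,"rz": 0,"claw": 0},
  {"x": 27,"y": -7,"z": 24,"rx": 0,"ry": -0.1,"rz": 0.1,"claw": 0},
  {"x": 27,"y": -7,"z": 24,"rx": 0,"ry": -0.1,"rz": 0.1,"claw": 0},
  {"x": 26,"y": -7,"z": 23,"rx": 0,"ry": 0,"rz": 0,"claw": 0},
  {"x": 0,"y": 0,"z": 0,"rx": 0,"ry": 0,"rz": 0,"claw": 0},
  {"x": 0,"y": 0,"z": 0,"rx": 0,"ry": 0,"rz": 0,"claw": 0},
])

```text
time: 2.5
tool_pos: [0.6485, 0.1844, 0.1396]
orientation: [0.916, 1.568, 0.865]
contact_force: [-0.7, -0.5, -0.2]
grip_width: 0.0002
```

Run:
```python
from h import *
s=telemetry.sense()
im=imaging.read_camera('wrist')[:,:,::-1]
cv2.imwrite('pics/w2c.png',cv2.resize(im[100:400,120:520],None,fx=2,fy=2,interpolation=cv2.INTER_CUBIC))
C=cam('wrist',s)
for p in [(.02,-.02,.1),(.01,-.02,.1),(.02,-.04,.077),(.02,.048,.077)]:
    q=proj(C,unit((.6315,.223),np.radians(-3.5),p)); print(p,q.round(1),((q-[120,100])*2).round())
im=imaging.read_camera('side')[:,:,::-1]; cv2.imwrite('pics/s2.png',cv2.resize(im[180:310,230:350],None,fx=4.5,fy=4.5,interpolation=cv2.INTER_CUBIC))
t=unit((.6315,.223),np.radians(-3.5),(.02,-.045,.085)); print(t)
plan(t,np.radians(-3.5),3)
```

```text
(0.02, -0.02, 0.1) [349.6 234.1] [459. 268.]
(0.01, -0.02, 0.1) [350.2 217.9] [460. 236.]
(0.02, -0.04, 0.077) [316.  221.1] [392. 242.]
(0.02, 0.048, 0.077) [450.7 222.3] [661. 245.]
[0.64871551 0.17686296 0.085     ]
pose [0.6486 0.1843 0.1399] zyaw -2.97
0 xyz mm [18.3 -2.5  0.1] rot [ 0.18  0.04 -0.04]
1 xyz mm [18.3 -2.5  0.2] rot [ 0.18  0.04 -0.04]
2 xyz mm [18.3 -2.5  0.2] rot [ 0.18  0.04 -0.04]
```

View pics/w2c.png

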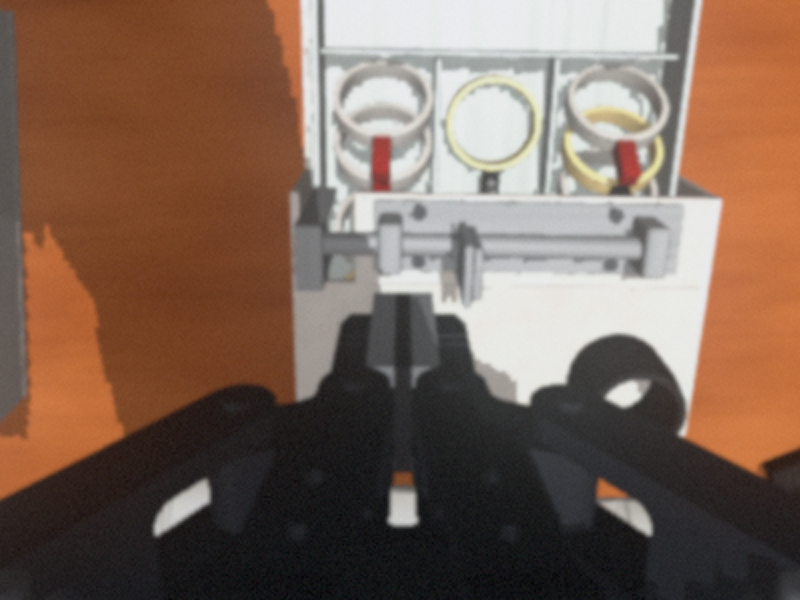

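View pics/s2.png

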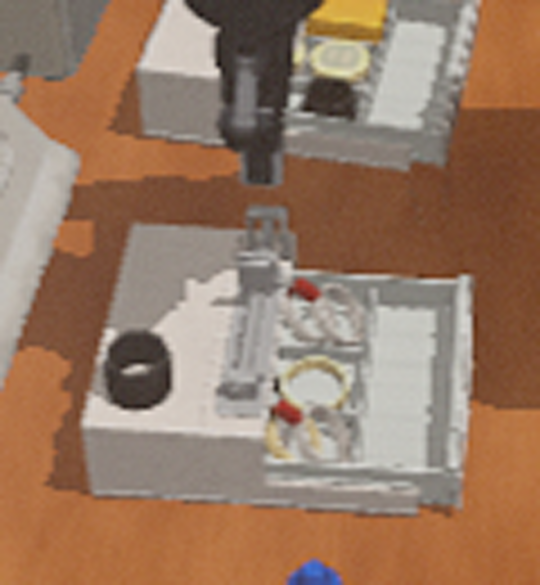

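Guides and tab match the model: the tab's right top edge is at crop (462,265) against a predicted (459,268). The fingers are right of the tab and over the right guide. Next I go down to 85 mm.

Emit:
jog_arm([
  {"x": 18,"y": -2,"z": 0,"rx": 0.2,"ry": 0,"rz": 0,"claw": 0},
  {"x": 18,"y": -2,"z": 0,"rx": 0.2,"ry": 0,"rz": 0,"claw": 0},
  {"x": 18,"y": -1,"z": 0,"rx": 0.2,"ry": 0,"rz": 0,"claw": 0},
  {"x": 0,"y": 0,"z": 0,"rx": 0,"ry": 0,"rz": 0,"claw": 0},
  {"x": 0,"y": 0,"z": 0,"rx": 0,"ry": 0,"rz": 0,"claw": 0},
])

```text
time: 3.22
tool_pos: [0.6476, 0.1798, 0.0832]
orientation: [0.655, 1.567, 0.593]
contact_force: [-0.0, 0.4, 1.7]
grip_width: -0.0003
```

Run:
```python
from h import *
s=telemetry.sense();print(s['contact_force'])
im=imaging.read_camera('wrist')[:,:,::-1]
cv2.imwrite('pics/w3c.png',cv2.resize(im[100:400,120:520],None,fx=2,fy=2,interpolation=cv2.INTER_CUBIC))
t=unit((.6315,.223),np.radians(-3.6),(.02,-.042,.085)); print(t)
plan(t,np.radians(-3.6),1)
```

```text
[-0.03013537  0.43148788  1.67527219]
[0.64882333 0.17982707 0.085     ]
pose [0.6473 0.1799 0.0831] zyaw -3.56
0 xyz mm [-1.9  0.1  1.5] rot [ 0.04  0.15 -0.13]
```

View pics/w3c.png

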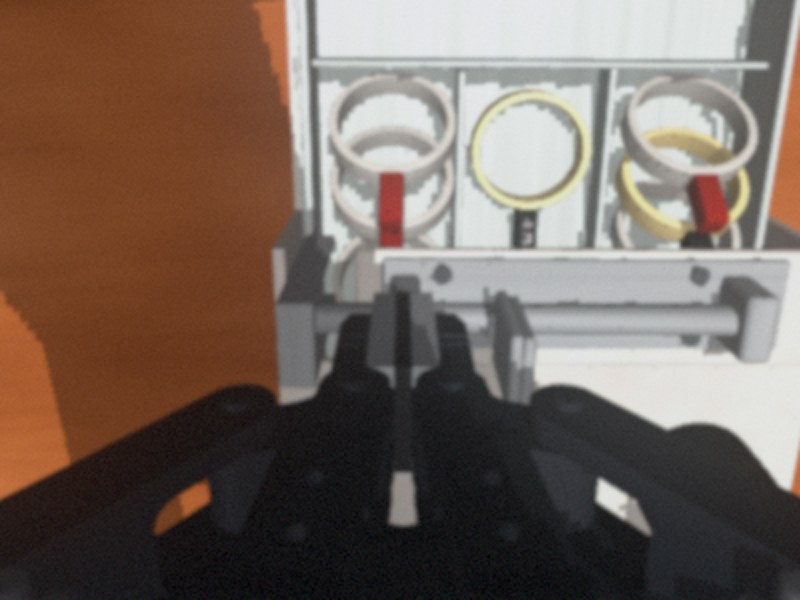

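Fingertips are between the staple (crop x≈275–330) and the tab's right face (crop x≈500), over the guide. I raise 2 mm and push left in steps.

Emit:
jog_arm([
  {"x": -2,"y": 0,"z": 1.5,"rx": 0,"ry": 0,"rz": 0,"claw": 0},
  {"x": 0,"y": 5,"z": 0,"rx": 0,"ry": 0,"rz": 0,"claw": 0},
  {"x": 0,"y": 5,"z": 0,"rx": 0,"ry": 0,"rz": 0,"claw": 0},
  {"x": 0,"y": 5,"z": 0,"rx": 0,"ry": 0,"rz": 0,"claw": 0},
  {"x": 0,"y": 5,"z": 0,"rx": 0,"ry": 0,"rz": 0,"claw": 0},
])

```text
time: 3.9
tool_pos: [0.6514, 0.2001, 0.0869]
orientation: [0.235, 1.565, 0.173]
contact_force: [-0.1, -1.5, -0.9]
grip_width: -0.0001
```

Run:
```python
from h import *
s=telemetry.sense();print(s['contact_force'],s['tool_pos'])
plan(unit((.6315,.223),np.radians(-3.6),(.02,-.000,.085)),np.radians(-3.6),1)
im=imaging.read_camera('wrist')[:,:,::-1]
cv2.imwrite('pics/w4c.png',cv2.resize(im[100:400,120:520],None,fx=2,fy=2,interpolation=cv2.INTER_CUBIC))
```

```text
[-0.07163495 -1.46045808 -0.92978154] [0.65138526 0.20008674 0.08687027]
pose [0.6514 0.2001 0.0869] zyaw -3.57
0 xyz mm [ 1.9 21.6 -1.3] rot [ 0.03  0.3  -0.07]
```

View pics/w4c.png

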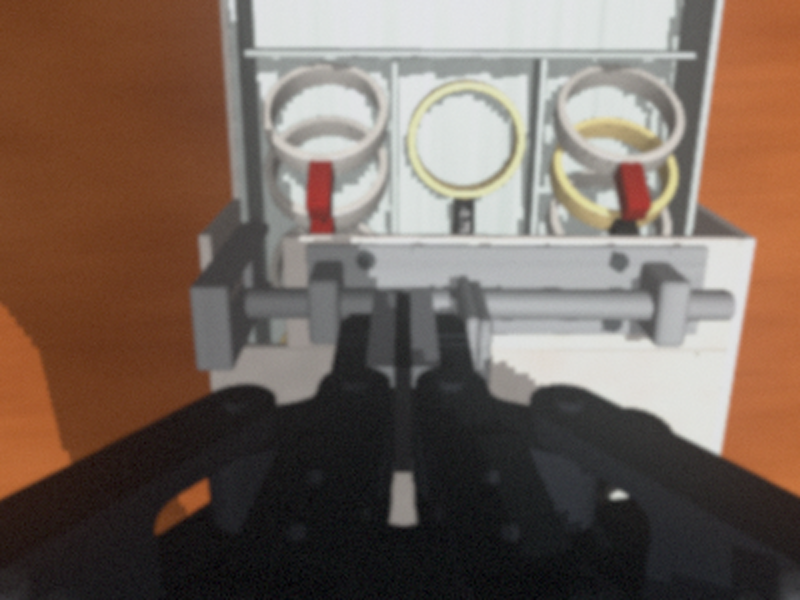

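Emit:
jog_arm([
  {"x": 1,"y": 5,"z": 0,"rx": 0,"ry": 0.1,"rz": 0,"claw": 0},
  {"x": 0,"y": 5,"z": 0,"rx": 0,"ry": 0.1,"rz": 0,"claw": 0},
  {"x": 0,"y": 4,"z": 0,"rx": 0,"ry": 0,"rz": 0,"claw": 0},
])

```text
time: 4.32
tool_pos: [0.6526, 0.2154, 0.0862]
orientation: [0.602, 1.568, 0.54]
contact_force: [0.1, -1.6, 0.0]
grip_width: -0.0001
```

Emit:
jog_arm([
  {"x": 0,"y": 3,"z": 0,"rx": 0,"ry": 0,"rz": 0,"claw": 0},
])

```text
time: 4.45
tool_pos: [0.6528, 0.2187, 0.0862]
orientation: [0.58, 1.568, 0.518]
contact_force: [0.9, -4.8, 0.4]
grip_width: 0.0001
```

Emit:
jog_arm([
  {"x": 0,"y": 2,"z": 0,"rx": 0,"ry": 0,"rz": 0,"claw": 0},
])

```text
time: 4.58
tool_pos: [0.6529, 0.219, 0.0862]
orientation: [-0.888, 1.568, -0.95]
contact_force: [-2.4, -12.4, 2.9]
grip_width: 0.0004
```

Run:
```python
from h import *
s=telemetry.sense();print(s['contact_force'],s['tool_pos'])
plan(unit((.6315,.223),np.radians(-3.6),(.02,-.000,.085)),np.radians(-3.6),1)
im=imaging.read_camera('wrist')[:,:,::-1]
cv2.imwrite('pics/w5c.png',cv2.resize(im[100:400,120:520],None,fx=2,fy=2,interpolation=cv2.INTER_CUBIC))
```

```text
[ -2.39392401 -12.37032396   2.92924204] [0.65288267 0.21904523 0.08623864]
pose [0.6529 0.219  0.0862] zyaw -3.55
0 xyz mm [ 1.2  2.6 -1.6] rot [0.05 0.09 0.12]
```

View pics/w5c.png

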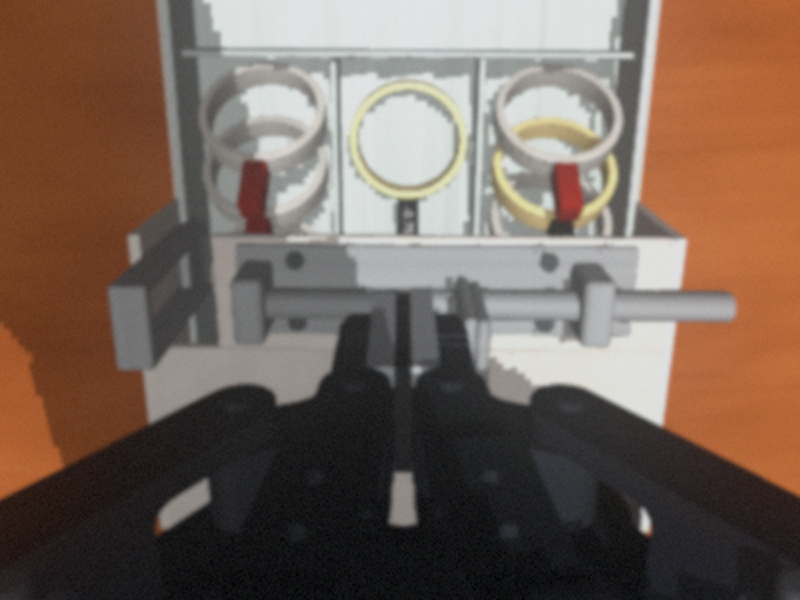

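The bolt is at its stop. The force rose to 12 N with the tool stalled, the rod is clear of the staple (crop x≈110–190), and the tab moved about 30 mm. I back off and lift.

Emit:
jog_arm([
  {"x": 0,"y": -8,"z": 0,"rx": 0,"ry": 0,"rz": 0,"claw": 0},
  {"x": -15,"y": -3,"z": 0,"rx": 0,"ry": 0,"rz": 0,"claw": 0},
  {"x": -20,"y": 0,"z": 0,"rx": 0,"ry": 0,"rz": 0,"claw": 0},
  {"x": 0,"y": 4,"z": -30,"rx": 0,"ry": 0,"rz": 0,"claw": 0},
  {"x": 0,"y": 4,"z": -30,"rx": 0,"ry": 0,"rz": 0,"claw": 0},
  {"x": 0,"y": 3,"z": -30,"rx": 0,"ry": 0,"rz": 0,"claw": 0},
  {"x": 0,"y": 0,"z": 0,"rx": 0,"ry": 0,"rz": 0,"claw": 0},
])

```text
time: 5.5
tool_pos: [0.5641, 0.2275, 0.1315]
orientation: [0.346, 1.558, 0.284]
contact_force: [0.5, 0.9, 0.3]
grip_width: 0.0002
```

Run:
```python
from h import *
s=telemetry.sense();print(s['contact_force'],s['tool_pos'])
im=imaging.read_camera('wrist')[:,:,::-1]
C=cam('wrist',s)
for p in [(-.096,0,.04),(-.047,0,.026),(-.096,.07,.04),(-.096,-.07,.04),(.02,.011,.1)]:
    q=proj(C,unit((.6315,.223),np.radians(-3.6),p)); print(p,((q-[120,100])*2).round())
cv2.imwrite('pics/w6c.png',cv2.resize(im[100:400,120:520],None,fx=2,fy=2,interpolation=cv2.INTER_CUBIC))
im=imaging.read_camera('side')[:,:,::-1]; cv2.imwrite('pics/s6.png',cv2.resize(im[180:310,230:350],None,fx=4.5,fy=4.5,interpolation=cv2.INTER_CUBIC))
plan(unit((.6315,.223),np.radians(-3.6),(-.072,-.000,.022)),np.radians(-3.6),4)
```

```text
[0.51624053 0.92166917 0.34726949] [0.56405668 0.22754025 0.13147635]
(-0.096, 0, 0.04) [399. 136.]
(-0.047, 0, 0.026) [399. 252.]
(-0.096, 0.07, 0.04) [595. 136.]
(-0.096, -0.07, 0.04) [201. 136.]
(0.02, 0.011, 0.1) [433. 531.]
pose [0.5665 0.227  0.1318] zyaw -3.61
0 xyz mm [27.4 -0.1 -2.1] rot [-0.    0.2  -0.06]
1 xyz mm [27.4 -0.1 -2. ] rot [-0.    0.2  -0.06]
2 xyz mm [27.4 -0.  -1.9] rot [-0.    0.2  -0.06]
3 xyz mm [27.4 -0.  -1.8] rot [-0.    0.2  -0.06]
```

View pics/w6c.png

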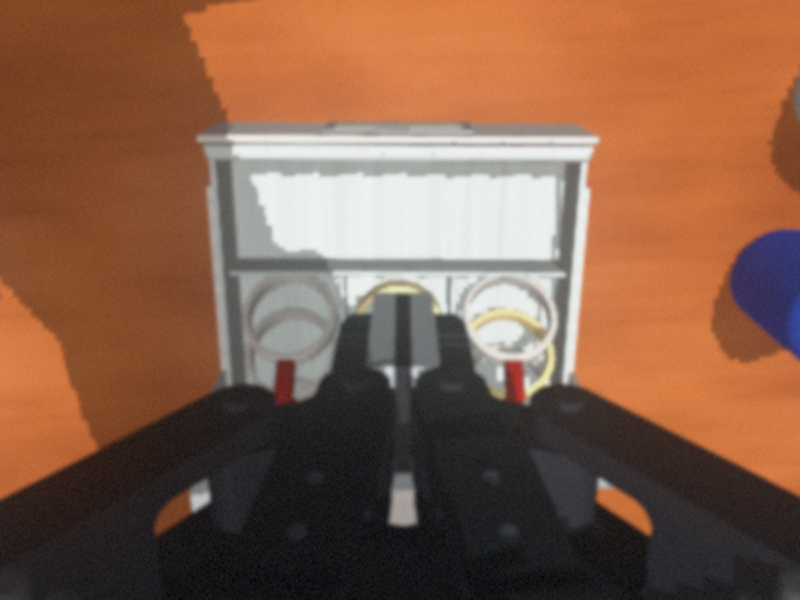

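View pics/s6.png

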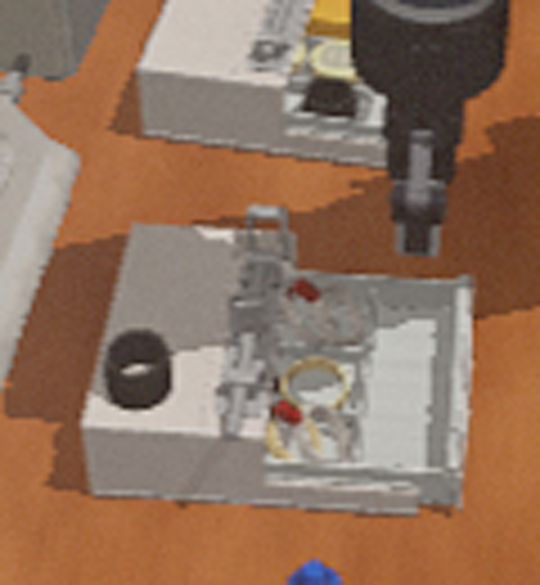

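The lip is at crop row ≈137 (predicted 136) and the space's rear wall at ≈268. The side view shows the tab pushed over to the left and the rod out past the left guide. I descend into the finger space, at its middle.

Emit:
jog_arm([
  {"x": 27,"y": 0,"z": -2,"rx": 0,"ry": 0.2,"rz": 0,"claw": 0},
  {"x": 27,"y": 0,"z": -2,"rx": 0,"ry": 0.2,"rz": 0,"claw": 0},
  {"x": 25,"y": 0,"z": -2,"rx": 0,"ry": 0.2,"rz": -0.1,"claw": 0},
  {"x": 20,"y": 0,"z": 0,"rx": 0,"ry": 0.2,"rz": -0.1,"claw": 0},
  {"x": 0,"y": 0,"z": 0,"rx": 0,"ry": 0,"rz": 0,"claw": 0},
])

```text
time: 6.22
tool_pos: [0.57, 0.2275, 0.0342]
orientation: [0.339, 1.56, 0.274]
contact_force: [0.1, -0.1, 1.0]
grip_width: 0.0001
```

Run:
```python
from h import *
s=telemetry.sense();print(s['contact_force'],s['tool_pos'])
plan(unit((.6315,.223),np.radians(-3.6),(-.072,-.000,.022)),np.radians(-3.6),1)
im=imaging.read_camera('wrist')[:,:,::-1]
cv2.imwrite('pics/w7c.png',cv2.resize(im[50:350,120:520],None,fx=2,fy=2,interpolation=cv2.INTER_CUBIC))
```

```text
[ 0.14724382 -0.05813052  0.96537658] [0.57004568 0.22752776 0.0342412 ]
pose [0.57   0.2275 0.0342] zyaw -3.75
0 xyz mm [ 12.1  -0.7 -10.5] rot [-0.15  0.57 -0.2 ]
```

View pics/w7c.png

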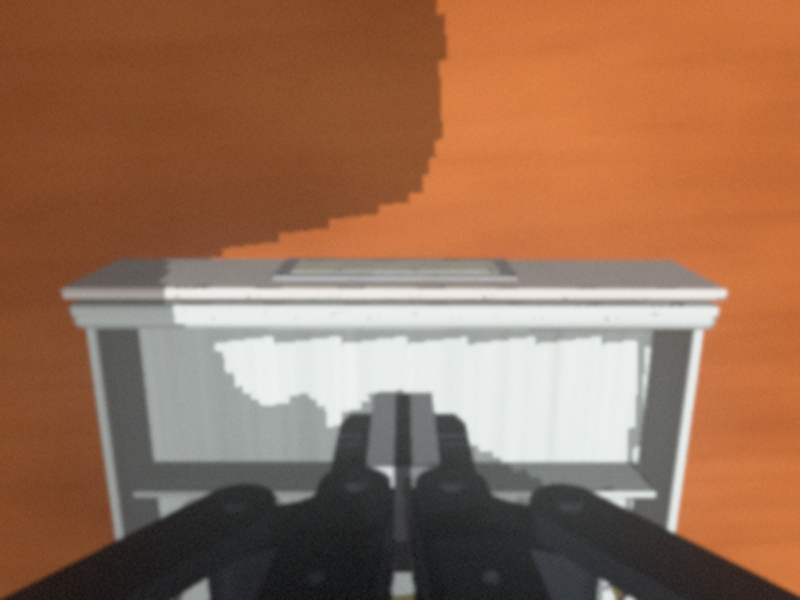

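Emit:
jog_arm([
  {"x": 0,"y": 0,"z": -9,"rx": 0,"ry": 0.3,"rz": 0,"claw": 0},
  {"x": 10,"y": -1,"z": -2,"rx": 0,"ry": 0.3,"rz": -0.1,"claw": 0},
  {"x": 0,"y": 0,"z": 0,"rx": 0,"ry": 0,"rz": 0,"claw": 0},
])

```text
time: 6.65
tool_pos: [0.5611, 0.2278, 0.0273]
orientation: [0.597, 1.565, 0.532]
contact_force: [1.1, 0.6, 0.2]
grip_width: 0.0002
```

Run:
```python
from h import *
s=telemetry.sense();print(s['contact_force'],s['tool_pos'])
plan(unit((.6315,.223),np.radians(-3.6),(-.072,-.000,.022)),np.radians(-3.6),1)
plan(unit((.6315,.223),np.radians(-3.6),(-.080-.095,-.000,.022)),np.radians(-3.6),1)
```

```text
[1.12487561 0.57573086 0.20791727] [0.56109375 0.22781628 0.02728351]
pose [0.5611 0.2278 0.0273] zyaw -3.75
0 xyz mm [ 5.3 -0.4 -1.5] rot [-0.14  0.27 -0.18]
pose [0.5611 0.2278 0.0273] zyaw -3.75
0 xyz mm [   4.8   -0.7 -104.5] rot [-0.14  0.27 -0.18]
```

Emit:
jog_arm([
  {"x": 4,"y": 0,"z": -4,"rx": 0,"ry": 0.2,"rz": 0,"claw": 0},
  {"x": 1,"y": 0,"z": -5,"rx": 0,"ry": 0.1,"rz": -0.1,"claw": 0},
  {"x": 0,"y": 0,"z": -6,"rx": 0,"ry": 0.1,"rz": 0,"claw": 0},
  {"x": 0,"y": 0,"z": -8,"rx": 0,"ry": 0,"rz": 0,"claw": 0},
  {"x": 0,"y": 0,"z": -8,"rx": 0,"ry": 0,"rz": 0,"claw": 0},
])

```text
time: 7.28
tool_pos: [0.5312, 0.2299, 0.023]
orientation: [0.584, 1.567, 0.518]
contact_force: [3.5, -0.3, -3.1]
grip_width: -0.0001
```

Run:
```python
from h import *
s=telemetry.sense();print(s['contact_force'],s['tool_pos'])
plan(unit((.6315,.223),np.radians(-3.6),(-.080-.095,-.000,.023)),np.radians(-3.6),8)
im=imaging.read_camera('wrist')[:,:,::-1]
cv2.imwrite('pics/w8c.png',cv2.resize(im[50:350,120:520],None,fx=2,fy=2,interpolation=cv2.INTER_CUBIC))
```

```text
[ 3.50110218 -0.27100486 -3.11887902] [0.53123486 0.22988668 0.02301606]
pose [0.5312 0.2299 0.023 ] zyaw -3.77
0 xyz mm [-0.  -0.1 -9.3] rot [-0.02  0.02 -0.02]
1 xyz mm [-0.  -0.1 -9.3] rot [-0.02  0.02 -0.02]
2 xyz mm [-0.  -0.1 -9.3] rot [-0.02  0.02 -0.02]
3 xyz mm [-0.  -0.1 -9.3] rot [-0.02  0.02 -0.02]
4 xyz mm [-0.  -0.1 -9.3] rot [-0.02  0.02 -0.02]
5 xyz mm [-0.  -0.1 -9.3] rot [-0.02  0.02 -0.02]
6 xyz mm [-0.  -0.1 -9.3] rot [-0.02  0.02 -0.02]
7 xyz mm [-0.  -0.1 -9.3] rot [-0.02  0.02 -0.02]
```

View pics/w8c.png

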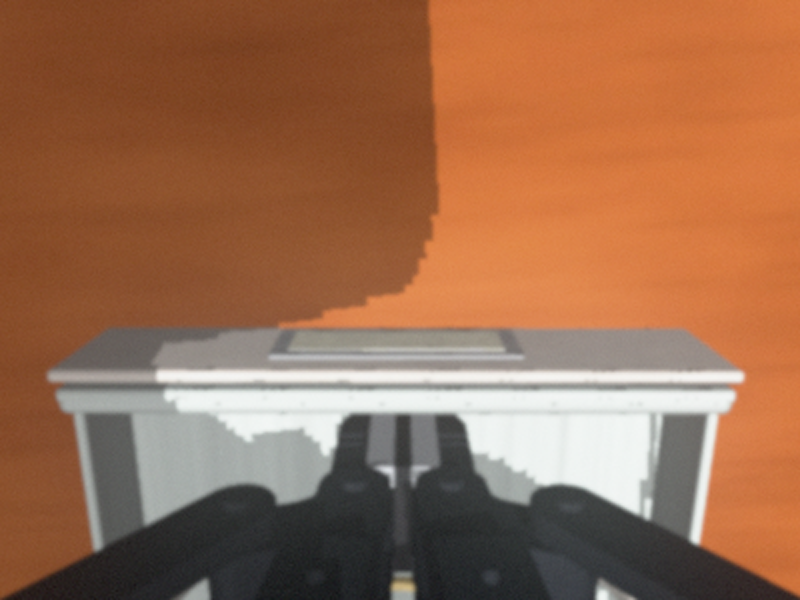

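The fingertips bear on the hem's inner face and the tray is following at about 3.5 N. I keep drawing.

Emit:
jog_arm([
  {"x": 0,"y": 0,"z": -9,"rx": 0,"ry": 0,"rz": 0,"claw": 0},
  {"x": 0,"y": 0,"z": -9,"rx": 0,"ry": 0,"rz": 0,"claw": 0},
  {"x": 0,"y": 0,"z": -9,"rx": 0,"ry": 0,"rz": 0,"claw": 0},
  {"x": 0,"y": 0,"z": -9,"rx": 0,"ry": 0,"rz": 0,"claw": 0},
  {"x": 0,"y": 0,"z": -9,"rx": 0,"ry": 0,"rz": 0,"claw": 0},
  {"x": 0,"y": 0,"z": -8,"rx": 0,"ry": 0,"rz": 0,"claw": 0},
])

```text
time: 8.07
tool_pos: [0.4739, 0.2339, 0.0232]
orientation: [0.639, 1.567, 0.574]
contact_force: [3.2, 0.1, -1.1]
grip_width: 0.0
```

Run:
```python
from h import *
s=telemetry.sense();print(s['contact_force'],s['tool_pos'])
plan(unit((.6315,.223),np.radians(-3.6),(-.080-.095,-.000,.023)),np.radians(-3.6),1)
im=imaging.read_camera('side')[:,:,::-1]; cv2.imwrite('pics/s9.png',cv2.resize(im[180:350,220:420],None,fx=4,fy=4,interpolation=cv2.INTER_CUBIC))
```

```text
[ 3.15654326  0.09953677 -1.05583359] [0.47388803 0.23390027 0.02317916]
pose [0.4739 0.2339 0.0232] zyaw -3.74
0 xyz mm [  0.1  -1.  -17. ] rot [-0.14  0.19 -0.14]
```

View pics/s9.png

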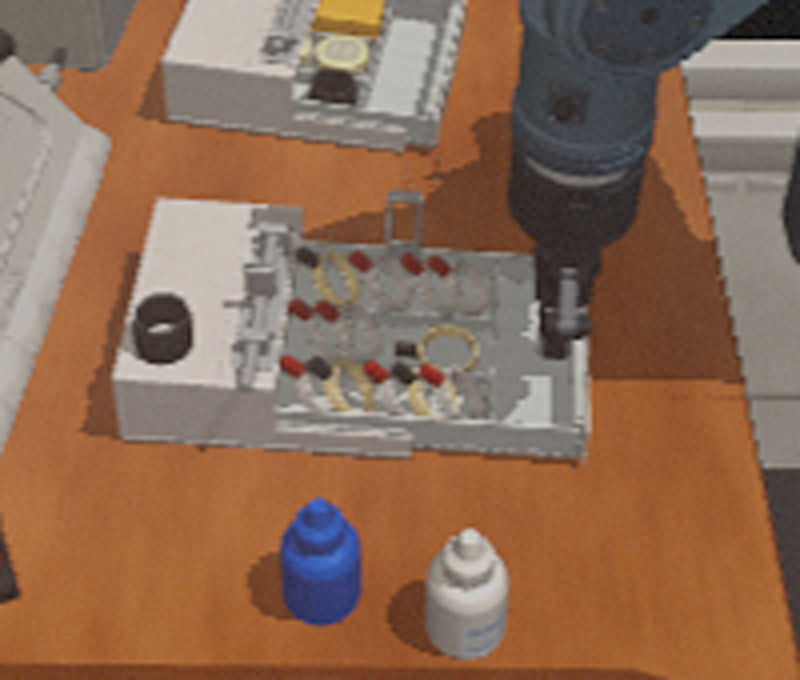

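The tray is well out, the loose lens (crop 448,348) is riding with it, and the magnifier and gel bottle are undisturbed. I draw on to the stop in smaller rows.

Emit:
jog_arm([
  {"x": 0,"y": 0,"z": -7,"rx": 0,"ry": 0,"rz": 0,"claw": 0},
  {"x": 0,"y": 0,"z": -5,"rx": 0,"ry": 0,"rz": 0,"claw": 0},
  {"x": 0,"y": 0,"z": -3,"rx": 0,"ry": 0,"rz": 0,"claw": 0},
])

```text
time: 8.5
tool_pos: [0.4601, 0.2349, 0.0237]
orientation: [0.313, 1.561, 0.249]
contact_force: [18.9, -3.1, -17.1]
grip_width: -0.0
```

Emit:
jog_arm([
  {"x": 0,"y": 0,"z": -3,"rx": 0,"ry": 0,"rz": 0,"claw": 0},
])

```text
time: 8.62
tool_pos: [0.4603, 0.235, 0.0241]
orientation: [0.234, 1.554, 0.169]
contact_force: [14.5, -2.8, -10.1]
grip_width: -0.0002
```

Emit:
jog_arm([
  {"x": 0,"y": 0,"z": -3,"rx": 0,"ry": 0,"rz": 0,"claw": 0},
])

```text
time: 8.75
tool_pos: [0.4604, 0.235, 0.0246]
orientation: [0.206, 1.547, 0.14]
contact_force: [13.0, -2.3, -8.4]
grip_width: 0.0001
```

The tray is against its stop: the tool stalled at x=0.460 with 13–19 N for three rows. I back away from the hem and lift clear.

Emit:
jog_arm([
  {"x": 0,"y": 0,"z": 5,"rx": 0,"ry": 0.5,"rz": 0,"claw": 0},
  {"x": 0,"y": 0,"z": 5,"rx": 0,"ry": 0.5,"rz": 0,"claw": 0},
  {"x": -20,"y": 0,"z": 0,"rx": 0,"ry": 0.2,"rz": 0,"claw": 0},
  {"x": -40,"y": 0,"z": 0,"rx": 0,"ry": 0,"rz": 0,"claw": 0},
  {"x": -50,"y": 0,"z": 0,"rx": 0,"ry": 0,"rz": 0,"claw": 0},
  {"x": -50,"y": 0,"z": 0,"rx": 0,"ry": 0,"rz": 0,"claw": 0},
  {"x": -50,"y": 0,"z": 0,"rx": 0,"ry": 0,"rz": 0,"claw": 0},
  {"x": 0,"y": 0,"z": 0,"rx": 0,"ry": 0,"rz": 0,"claw": 0},
])

```text
time: 9.75
tool_pos: [0.4664, 0.2331, 0.2385]
orientation: [3.024, 1.554, 2.959]
contact_force: [0.6, 0.9, -0.1]
grip_width: -0.0001
```

Run:
```python
from h import *
s=telemetry.sense();print(s['contact_force'],s['tool_pos'])
im=imaging.read_camera('wrist')[:,:,::-1]
np.save('w10.npy',np.r_[s['tool_pos'],s['orientation']])
C=cam('wrist',s)
for p in [(-.0946-.095,0,.04),(-.0946-.095,.07,.04),(-.0946-.095,-.07,.04),(.02,.011,.1)]:
    q=proj(C,unit((.6315,.223),np.radians(-3.6),p)); print(p,q.round(1),((q-[120,100])*2).round())
cv2.imwrite('pics/w10.png',im)
cv2.imwrite('pics/w10c.png',cv2.resize(im[100:400,120:520],None,fx=2,fy=2,interpolation=cv2.INTER_CUBIC))
im=imaging.read_camera('side')[:,:,::-1]; cv2.imwrite('pics/s10r.png',im);cv2.imwrite('pics/s10.png',cv2.resize(im[130:350,220:420],None,fx=2.7,fy=2.7,interpolation=cv2.INTER_CUBIC))
```

```text
[ 0.61833426  0.91691831 -0.09529924] [0.46639583 0.23314687 0.23845508]
(-0.1896, 0, 0.04) [320.3 158.9] [401. 118.]
(-0.1896, 0.07, 0.04) [388.2 158.8] [536. 118.]
(-0.1896, -0.07, 0.04) [252.4 159. ] [265. 118.]
(0.02, 0.011, 0.1) [331.5 372.3] [423. 545.]
```

View pics/w10c.png

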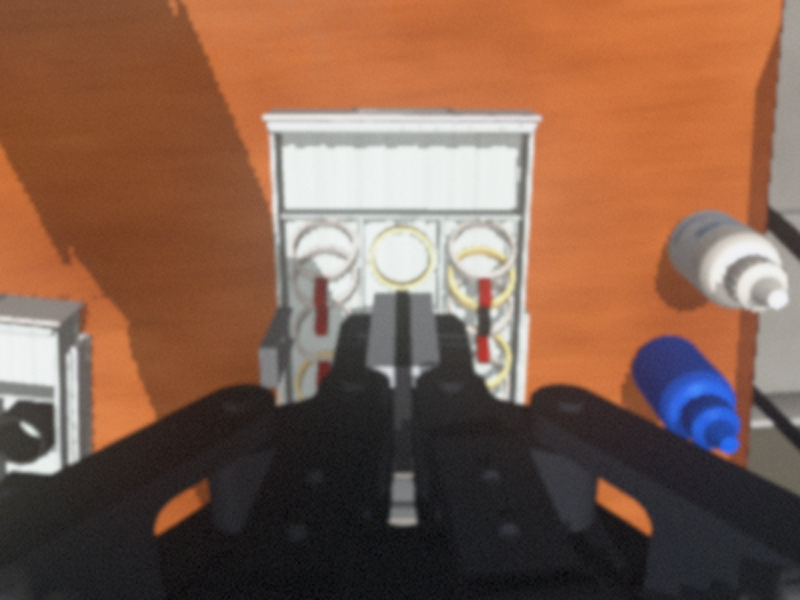

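View pics/s10.png

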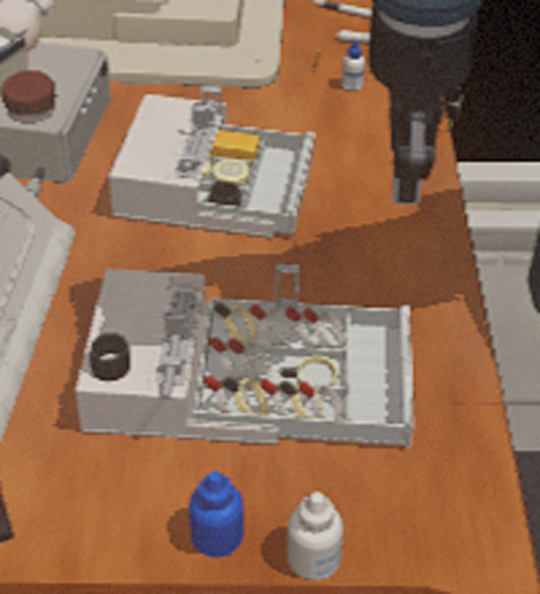

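Lip at crop row ≈118 matches the predicted position for 95 mm of travel, and the loose lens is still in its row. Last check: the bolt's travel, from the side picture.

Run:
```python
from h import *
C=cam('side'); a=cv2.imread('pics/s10r.png'); z0=cv2.imread('pics/side0.png')
x0,y0,f=265,225,9
out=[]
for im,t in ((z0,0),(a,.03)):
    v=cv2.resize(im[y0:y0+60,x0:x0+42],None,fx=f,fy=f,interpolation=cv2.INTER_CUBIC)
    for p in [(.01,-.019+t,.1),(.03,-.019+t,.1),(.01,-.013+t,.1),(.03,-.013+t,.1)]:
        q=(proj(C,unit((.6315,.223),np.radians(-3.6),p))-[x0,y0]+.5)*f
        cv2.circle(v,tuple(int(k) for k in q),3,(0,0,255),1)
    out.append(v)
cv2.imwrite('pics/tabcmp.png',np.hstack(out))
```

```text
(no output)
```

View pics/tabcmp.png

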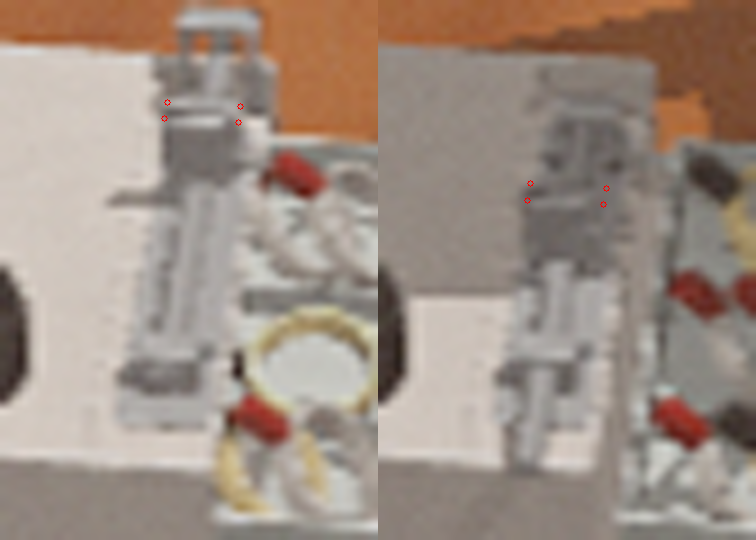

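The tab's top edge lies on the marks for 30 mm of travel just as it did on the 0 mm marks before. I hand the job in.

Run:
```python
from h import *
s=telemetry.sense();print(s['time'],s['contact_force'].round(1),s['qd'].round(3)); print(r.sign_off())
```

```text
9.85 [-0.8  0.1 -0.9] [-0.001  0.028  0.036 -0.003 -0.011  0.001]
the job is handed in; nothing more can be done
None
```

The lens unit is unbolted and its tray is fully out. I pushed the bolt's tab from its right face with closed fingers until it stopped, at about 12 N. I then hooked the fingertips behind the tray's lip and drew it to its stop, where the tool stalled at 13–19 N. I backed off and lifted clear, and handed in at 9.85 s; nothing was gripped.

**Last checks:**
- **Bolt:** the tab's top edge lies where 30 mm of travel puts it in the side view, and the rod is clear of the staple.
- **Tray:** the lip is where 95 mm of travel puts it in the wrist view, with the loose lens still in the middle row.
- **Other things:** the kit unit is still bolted and shut. The bottles and magnifier look undisturbed; I checked these by eye only.
- **Arm:** touching nothing at hand-in, with force readings at noise level.

**Disagreement:** the tool's stall point was about 5 mm short of where I expected from the finger size. I put this down to the fingers being deeper than I assumed, because the wrist view measured the full travel.

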